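Pull the spent pre-filter from an air monitor and show it over the dust tray

TASK

Swing the white hatch on top of the grey air monitor up and back until it stands about upright and stays there by itself, draw the orange-framed pre-filter cassette straight out of the bay beneath, and present it over the middle of the white dust tray: upright (tab up), still, with its lower edge about a hand's breadth (10 cm) above the tray. Finish while still holding it there in the gripper: do not put it down. Leave the hatch open, the blue filter seated in its slot, and the regulator, jar and meter where they are.

Things in the scene. Friction and masses are not known exactly. Their poses are not given: they have to be found in the camera images.
- monitor: Grey bench air monitor, fixed, 280 (x) x 300 (y) x 125 mm high; origin: centre of its underside on the bench, x away from its display front. In its top a bay 150 (x) x 200 (y) mm, centred, floor 15 mm above the origin. In it two filter cassettes stand side by side in a 14 mm slot along y at x = 0 (ribs 30 mm high), at y = +52 and -52 mm; which is where varies.
- hatch (a joint): Opening angle of the white hatch over the bay, rad: 0 closed flat, grows as its front edge swings up and back (away from the display front), stop at 1.9. Starts at 0 to 0.15. Stiff friction hinge (0.28 N m): it stays at whatever angle it is left; lifting takes about 3 to 4 N at the handle.
- hatch_handle (a point): Middle of the black bar handle on the hatch: bar 100 mm long along the monitor's y, round, 11 mm thick, centre 35 mm off the hatch's outer face (43 mm above the hinge level when closed), 14 mm from the hatch's front edge, 156 mm from the hinge line. The point turns with the hatch: z is the hatch's outward normal.
- hatch_hinge (a point): Middle of the hatch's hinge line, which runs along the monitor's y: 85 mm behind the monitor's origin (+x), 125.5 mm high. The hatch, a plate 170 x 230 x 8 mm, lies in front of this line (towards the display) when closed; its underside passes through the line.
- prefilter: The cassette to draw out: orange frame and tab, brown-grey pleats, 80 to 180 g. Plate 10 (x) x 84 (y) x 70 mm high; grip tab 14 (x) x 34 (y) x 24 mm high on the middle of its top edge, 94 mm in all. Origin: centre of its lower edge, z up to the tab. Stands loose in the bay (2 mm play), hidden by the closed hatch, tab top 16 mm below the rim; 65 mm free each side of the tab along x.
- fine_filter: The cassette to leave: the same shape with blue frame and tab and white pleats; same origin and axes. It stays seated beside the orange one.
- tray: Shallow white dust tray, fixed to the bench, 130 x 130 x 25 mm high, walls 4 mm; origin at the centre of its underside. To the left or right of the monitor.
- regulator: Bystander: steel gas regulator with a blue knob on an aluminium foot 100 x 80 mm, 82 mm high; origin at the centre of its underside. On the other side of the monitor from the tray.
- jar: Bystander: white round jar with a blue cap, 66 mm diameter, 95 mm high; origin at the centre of its underside.
- meter: Bystander: yellow hand-held meter lying on the bench, 150 x 75 x 38 mm; origin at the centre of its underside.

How it is judged:
By the outcome, as a careful person would: the job done as asked, in the order asked, and still so for the second after the job is handed in, while the arm keeps its last pose, push and grip.
It also fails if it takes over 56 s, if anything falls off the work surface, if the arm or the gripper's body presses on something with over 40 N, if the wrist force passes 120 N, or if a joint passes its speed limit or range.

ROBOT

A 7-joint arm with a two-finger parallel gripper is mounted at the origin on the work surface. World frame = base frame: x ahead of the robot, y to its left, z up, the work surface at z = 0. Lengths are in m, angles in rad, forces in N, time in s.
With the tool pointing down it reaches from about 0.4 to 0.85 m from the base axis. Payload 10.4 kg.
Tool frame: the origin (TCP) lies at the very end of the fingers, on their centre line; the grasp point (between the pads) lies 19 mm behind it; z points along the fingers, y is the line along which they close (so a half turn about z gives the same grasp; the last joint's range is limited). The gripper opens to 85 mm and grips with 20 to 120 N. Pads are 22 mm wide; open, the fingers measure 114 mm over their backs; the gripper's body (76 mm by 85 mm) begins 54 mm behind the grasp point. The pads swing forward as they close: fully open they stand 13 mm farther back than shut.
Start: joints at [-1.315, 0.332, -0.065, 1.46, 0.022, 1.35, -0.088], TCP at [0.172, 0.601, 0.231] pointing down, gripper open.
Joint ranges: [-2.6, 2.6], [-0.5, 2.12], [-1.47, 1.34], [0.16, 2.42], [-1.27, 4.41], [0.06, 2.06], [-2.6, 2.6]. Speed limits (rad/s): [2.22, 2.22, 2.79, 2.79, 3.14, 3.14, 3.14].

INTERFACE

Orientations are given as [roll, pitch, yaw] about the fixed x, y, z axes, in that order (R = Rz(yaw) Ry(pitch) Rx(roll)).
In Python, from plant import manip, cams, job_done gives the robot as it stands.
- The arm moves only by the shell command python3 -m jog 'ROWS' [OPENING] [FORCE]. ROWS is JSON, a list of rows, each an object with "xyz": the shift along the tool's x, y, z in mm, a list of three; "delta_rot": the turn, a rotation vector about the tool's x, y, z in degrees, a list of three. A call has 1 to 20 rows; each row shifts and turns the commanded pose from where the row before left it, along the tool's axes as they then stand; what a row does not reach is not made up. A row lasts 1/8 s, in which the tool goes at most 62.5 mm and 10.7 degrees, less where a joint would pass 70% of its speed; a pose out of reach is approached as far as the arm can. A call with a gripper value outside its range is refused whole. OPENING is the opening, from -1 (shut) to 1 (fully open), set as the call begins (- or left out, the last holds). The fingers move at their own pace and stop on an object; FORCE is the grip in N (left out, the last holds). Time passes only in rows, so rows that do not move let the fingers close. It gives the time, the measured TCP pose, the force, the opening and the grip force at its end, in the units of the state.
- manip.state(): the state, without advancing time (a new reading comes with each control period).
- cams.camera(name): name is "scene" or "side" or "wrist"; returns the picture (400x640x3 uint8, red, green, blue); there is no depth.
- cams.get_calibration(name): a dict with "fx", "fy", "cx", "cy" (pixels), "world_to_cam" (4x4, takes a point from world to camera coordinates). Camera axes: x right, y down, z forward; pixel columns grow to the right and rows downward; lengths in m; the calibration is good to about 2 mm. The wrist camera is an equidistant fisheye: a pixel r from the principal point sees the ray r / f radians off the axis. A picture is of the moment at which its call begins: read the wrist's pose just before it. get_calibration takes no time and is no camera call; for the wrist camera it gives the pose at the moment of the call.
- job_done(): hands the job in; it is judged then, once.
Trained networks look in the newest picture that a camera, given by its name, has taken for a name from the list of things; names that differ only in an ending like _2 or _b are one class to them, and where a whole thing is asked for, a point or a joint stands for the part that bears it (a point fixed in the world has none). Each returns a list of dicts, best first, with "conf" (0 to 1); they miss things now and then, are a little off and sometimes report something else, mostly with a low value. They report only what shows in the picture. A call takes as long as a camera call.
- cams.recognise(query, camera): "xy" ([column, row] in pixels, amid what is visible of it).
- cams.cut_out(query, camera): "pixels" (400x640 bool, what is visible of it) and "xy" ([column, row] in pixels, amid what is visible of it).
- cams.spot_point(query, camera): "xy" ([column, row] in pixels: a listed point, or the origin of a listed thing).
The state is a dict: "t": time; "joints": joint angles; "qvel": joint speeds; "joint_torque": joint torques, N m; "tcp_pos": TCP position; "tool_rot": TCP orientation; "force": force on the tool from outside, world axes, zero at the start; "ft_torque": the same for the moment, N m; "grip_width": finger opening in m; "gripper_force": force on a finger pad.
Only numpy, scipy, OpenCV 4.12 (cv2) and the standard library are available. Lean on these libraries where they do the work, as an engineer would, in place of code of your own. Each camera call takes 0.05 s, during which the arm holds its last target. There are 200 camera calls.

## Working session

There is one attempt and no reset: what is moved stays moved. The work goes in short steps, Python scripts to look and compute and a shell command to move; the robot and the scene stay as the last step left them, time stands still between calls to the robot, and variables do not carry over. Pictures are saved under pics/ and viewed, at most 10 in all, crops included, and the job is handed in when it is done.

```bash
mkdir -p pics; cat > h.py <<'E'
import numpy as np, cv2
from plant import manip, cams, job_done
from scipy.spatial.transform import Rotation as R
def ray(name,xy,cal=None):
    c=cal or cams.get_calibration(name); W=np.array(c["world_to_cam"])
    u=(xy[0]-c["cx"])/c["fx"]; v=(xy[1]-c["cy"])/c["fy"]
    if name=="wrist":
        r=np.hypot(u,v); d=np.array([np.sin(r)*u/max(r,1e-9),np.sin(r)*v/max(r,1e-9),np.cos(r)])
    else: d=np.array([u,v,1.])
    Rm=W[:3,:3]; o=-Rm.T@W[:3,3]; d=Rm.T@d; return o,d/np.linalg.norm(d)
def at_z(name,xy,z,cal=None):
    o,d=ray(name,xy,cal); return o+d*(z-o[2])/d[2]
def tri(rays):
    A=sum(np.eye(3)-np.outer(d,d) for o,d in rays); b=sum((np.eye(3)-np.outer(d,d))@o for o,d in rays)
    p=np.linalg.solve(A,b); return p,[np.linalg.norm((np.eye(3)-np.outer(d,d))@(p-o)) for o,d in rays]
E
python3 - <<'E'
from h import *
np.set_printoptions(precision=3,suppress=True)
s=manip.state(); print(s["tcp_pos"],s["tool_rot"],s["t"])
ims=[]
rs={}
for n in ["scene","side","wrist"]:
    im=cams.camera(n); cv2.imwrite(f"pics/{n}0.png",im[:,:,::-1])
    for q in ["monitor","hatch_handle","hatch_hinge","tray","regulator","jar","meter"]:
        r=cams.spot_point(q,n)
        if r:
            xy=r[0]["xy"]; print(n,q,np.array(xy),round(r[0]["conf"],2)); 
            if r[0]["conf"]>.3: rs.setdefault(q,[]).append(ray(n,xy))
for q,v in rs.items():
    if len(v)>1: p,e=tri(v); print(q,p,np.array(e))
print(manip.state()["t"])
a=cv2.imread("pics/scene0.png");b=cv2.imread("pics/side0.png")
cv2.imwrite("pics/two.png",cv2.resize(np.vstack([a,b]),(480,600)))
E
```

```text
[0.172 0.601 0.231] [-3.14   0.     2.863] 0.0
scene monitor [310.3 208.6] 0.84
scene hatch_handle [291.8 210.9] 0.68
scene hatch_hinge [324.7 167. ] 0.94
scene tray [195.5 192.9] 0.85
scene regulator [417.3 304.8] 0.79
scene jar [461.5 244.1] 0.91
scene meter [232.4 131.7] 0.94
side monitor [438.7 194.8] 0.63
side hatch_handle [307.5 163.8] 0.82
side hatch_hinge [343.9 220.2] 0.74
side regulator [186.1 265.3] 0.77
side jar [211.3 341.4] 0.96
side meter [437.9 193.6] 0.96
wrist regulator [ 38. 363.] 0.64
monitor [0.634 0.12  0.117] [0.145 0.145]
hatch_handle [0.489 0.022 0.18 ] [0.006 0.006]
hatch_hinge [0.639 0.022 0.125] [0.005 0.005]
regulator [ 0.471 -0.332  0.008] [0.009 0.003 0.007]
jar [ 0.673 -0.363  0.008] [0. 0.]
meter [ 0.658  0.343 -0.001] [0. 0.]
1.2
```

View pics/two.png

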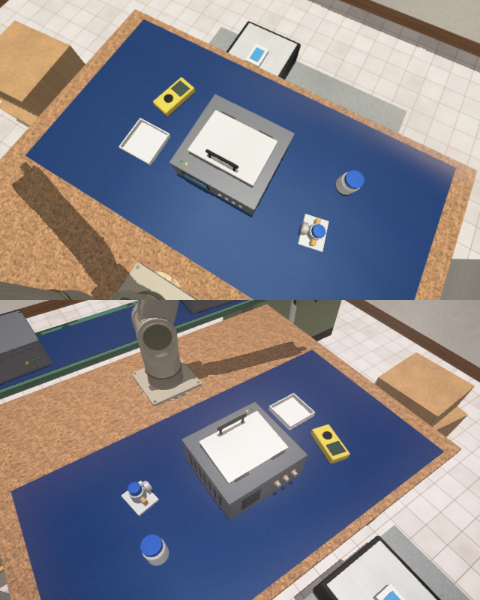

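The hatch is nearly closed, with its bar handle at scene ≈(295,212). The tray is to the left at ≈(193,187), and the regulator and jar are on the right. Next I'll measure the monitor's yaw and the tray centre.

```bash
python3 - <<'E'
from h import *
np.set_printoptions(precision=3,suppress=True)
for n in ["scene","side"]:
    im=cams.camera(n)
    g=im.max(2)
    for q,z in [("hatch_handle",.135),("tray",.025)]:
        r=cams.cut_out(q,n)
        if not r: print(n,q,"none"); continue
        m=np.array(r[0]["pixels"]); print(n,q,round(r[0]["conf"],2),m.sum())
        ys,xs=np.nonzero(m)
        P=np.array([at_z(n,(x,y),z)[:2] for x,y in zip(xs,ys)],np.float32)
        c,sz,a=cv2.minAreaRect(P); print("  rect",np.array(c),np.array(sz),round(a,1))
        if q=="hatch_handle":
            x0,x1,y0,y1=xs.min(),xs.max(),ys.min(),ys.max()
            k=np.zeros_like(m);k[y0:y1+1,x0:x1+1]=1
            ys,xs=np.nonzero(k&(g<60)&(cv2.dilate(m.astype(np.uint8),np.ones((5,5)))>0))
            P=np.array([at_z(n,(x,y),.18)[:2] for x,y in zip(xs,ys)],np.float32)
            c,sz,a=cv2.minAreaRect(P); print("  dark",len(P),np.array(c),np.array(sz),round(a,1))
    # orientation from hatch_hinge/handle again
    print([ (q,np.array(cams.spot_point(q,n)[0]["xy"])) for q in ["hatch_handle","hatch_hinge","monitor"]])
E
```

```text
scene hatch_handle 0.84 6602Traceback (most recent call last):
  File "<stdin>", line 11, in <module>
  File "h.py", line 12, in at_z
    o,d=ray(name,xy,cal); return o+d*(z-o[2])/d[2]
        ~~~^^^^^^^^^^^^^
  File "h.py", line 5, in ray
    c=cal or cams.get_calibration(name); W=np.array(c["world_to_cam"])
             ~~~~~~~~~~~~~~~~~~~~^^^^^^
ValueError: time passes only in moves, steps and waits
```

```bash
python3 - <<'E'
from h import *
np.set_printoptions(precision=3,suppress=True)
for n in ["scene","side"]:
    im=cams.camera(n); cal=cams.get_calibration(n)
    g=im.max(2)
    for q,z in [("hatch_handle",.135),("tray",.025),("monitor",.125)]:
        r=cams.cut_out(q,n)
        if not r: print(n,q,"none"); continue
        m=np.array(r[0]["pixels"]); print(n,q,round(r[0]["conf"],2),m.sum())
        ys,xs=np.nonzero(m)
        P=np.array([at_z(n,(x,y),z,cal)[:2] for x,y in zip(xs,ys)],np.float32)
        c,sz,a=cv2.minAreaRect(P); print("  rect",np.array(c),np.array(sz),round(a,1))
        if q=="hatch_handle":
            ys,xs=np.nonzero((g<60)&(cv2.erode(cv2.morphologyEx(m.astype(np.uint8),cv2.MORPH_CLOSE,np.ones((15,15))),np.ones((5,5)))>0))
            P=np.array([at_z(n,(x,y),.18,cal)[:2] for x,y in zip(xs,ys)],np.float32)
            c,sz,a=cv2.minAreaRect(P); print("  dark",len(P),np.array(c),np.array(sz),round(a,1))
    print([ (q,np.array(r[0]["xy"])) for q in ["hatch_handle","hatch_hinge","tray"] for r in [cams.spot_point(q,n)] if r])
E
```

```text
scene hatch_handle 0.78 6469
  rect [0.563 0.021] [0.171 0.235] 0.5
  dark 177 [0.489 0.021] [0.106 0.017] 89.5
scene tray 0.97 2334
  rect [0.456 0.325] [0.132 0.139] 0.7
scene monitor 0.57 15086
  rect [0.55  0.018] [0.3   0.306] 0.8
[('hatch_handle', array([295.1, 210.3])), ('hatch_hinge', array([326.5, 165.2])), ('tray', array([194.4, 191.6]))]
side hatch_handle 0.67 6238
  rect [0.551 0.022] [0.236 0.206] 89.3Traceback (most recent call last):
  File "<stdin>", line 16, in <module>
cv2.error: OpenCV(4.12.0) /io/opencv/modules/imgproc/src/convhull.cpp:143: error: (-215:Assertion failed) total >= 0 && (depth == CV_32F || depth == CV_32S) in function 'convexHull'
```

```bash
python3 -m jog '[{"xyz":[-38.7,-39.2,-2.5],"delta_rot":[0,0,0]},{"xyz":[-38.7,-39.2,-2.5],"delta_rot":[0,0,0]},{"xyz":[-38.7,-39.2,-2.5],"delta_rot":[0,0,0]},{"xyz":[-38.7,-39.2,-2.5],"delta_rot":[0,0,0]},{"xyz":[-38.7,-39.2,-2.5],"delta_rot":[0,0,0]},{"xyz":[-38.7,-39.2,-2.5],"delta_rot":[0,0,0]},{"xyz":[-38.7,-39.2,-2.5],"delta_rot":[0,0,0]},{"xyz":[-38.7,-39.2,-2.5],"delta_rot":[0,0,0]},{"xyz":[-38.7,-39.2,-2.5],"delta_rot":[0,0,0]},{"xyz":[-38.7,-39.2,-2.5],"delta_rot":[0,0,0]},{"xyz":[-38.7,-39.2,-2.5],"delta_rot":[0,0,0]},{"xyz":[-38.7,-39.2,-2.5],"delta_rot":[0,0,0]},{"xyz":[0,0,0],"delta_rot":[0,0,10.6]},{"xyz":[0,0,0],"delta_rot":[0,0,10.6]},{"xyz":[0,0,0],"delta_rot":[0,0,10.6]},{"xyz":[0,0,0],"delta_rot":[0,0,10.6]},{"xyz":[0,0,0],"delta_rot":[0,0,10.6]},{"xyz":[0,0,0],"delta_rot":[0,0,10.6]},{"xyz":[0,0,0],"delta_rot":[0,0,10.4]},{"xyz":[0,0,0],"delta_rot":[0,0,0]}]' -0.1 40
python3 - <<'E'
from h import *
np.set_printoptions(precision=3,suppress=True)
s=manip.state(); print(s["tcp_pos"],s["tool_rot"],s["t"],s["joints"],s["grip_width"])
cal=cams.get_calibration("wrist")
im=cams.camera("wrist"); cv2.imwrite("pics/w1.png",im[:,:,::-1])
for q in ["hatch_handle","hatch_hinge"]:
    for r in cams.spot_point(q,"wrist")[:2]: print(q,r["xy"],r["conf"],at_z("wrist",r["xy"],.18 if "handle" in q else .1255,cal))
im=cams.camera("side"); cv2.imwrite("pics/s1.png",im[:,:,::-1])
E
```

```text
t: 4.25
tcp_pos: [0.489, 0.0208, 0.2614]
tool_rot: [3.141, -0.0, 1.572]
force: [-0.5, -0.3, -0.2]
grip_width: 0.0385
gripper_force: 0.0
[0.489 0.021 0.261] [ 3.141 -0.     1.572] 4.25 [-0.673 -0.008  0.54   1.788  0.004  1.361 -0.132] 0.03852410700353077
hatch_handle [323.5, 213.8] 0.74 [0.491 0.017 0.18 ]
hatch_hinge [469.2, 190.1] 0.97 [0.64  0.021 0.126]
```

View pics/w1.png

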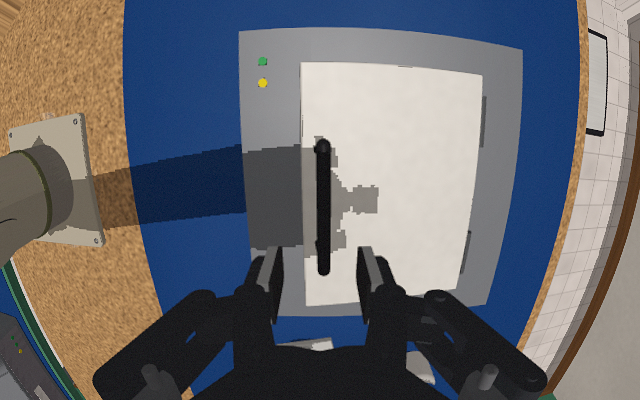

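The fingers straddle the bar: it's at column ≈323 and the fingers are at about 272 and 367. Going down to grip.

```bash
python3 -m jog '[{"xyz":[0,1.5,32],"delta_rot":[0,0,0]},{"xyz":[0,0,32],"delta_rot":[0,0,0]},{"xyz":[0,0,20],"delta_rot":[0,0,0]},{"xyz":[0,0,12],"delta_rot":[0,0,0]},{"xyz":[0,0,0],"delta_rot":[0,0,0]}]'
python3 -m jog '[{"xyz":[0,0,0],"delta_rot":[0,0,0]},{"xyz":[0,0,0],"delta_rot":[0,0,0]},{"xyz":[0,0,0],"delta_rot":[0,0,0]},{"xyz":[0,0,0],"delta_rot":[0,0,0]}]' -1 35
python3 - <<'E'
import numpy as np
from h import *
print(cams.spot_point("hatch_handle","wrist")[:1] if cams.camera("wrist") is not None else 0)
cv2.imwrite("pics/s2.png",cams.camera("side")[60:280,180:480,::-1].repeat(2,0).repeat(2,1))
# arc waypoints relative, steps
h=np.array([.641,.1255])
for a in np.arange(.075,1.6,.1): print(round(a,3),(h+[-.156*np.cos(a)+.043*np.sin(a),.156*np.sin(a)+.043*np.cos(a)]).round(4))
E
```

```text
t: 5.08
tcp_pos: [0.4903, 0.0208, 0.165]
tool_rot: [-3.141, 0.0, 1.572]
force: [0.1, 0.4, 0.3]
grip_width: 0.0383
gripper_force: 0.0
t: 5.58
tcp_pos: [0.4919, 0.0209, 0.1662]
tool_rot: [3.138, -0.0, 1.572]
force: [4.9, 0.1, -2.3]
grip_width: 0.0095
gripper_force: 34.1
[{'xy': [320.5, 282.4], 'conf': 0.88}]
0.075 [0.4887 0.1801]
0.175 [0.4949 0.195 ]
0.275 [0.5025 0.2092]
0.375 [0.5116 0.2227]
0.475 [0.5219 0.2351]
0.575 [0.5335 0.2464]
0.675 [0.5461 0.2566]
0.775 [0.5596 0.2654]
0.875 [0.574  0.2728]
0.975 [0.589  0.2788]
1.075 [0.6046 0.2832]
1.175 [0.6205 0.286 ]
1.275 [0.6367 0.2873]
1.375 [0.6528 0.2869]
1.475 [0.6689 0.2849]
1.575 [0.6847 0.2813]
```

View pics/s2.png

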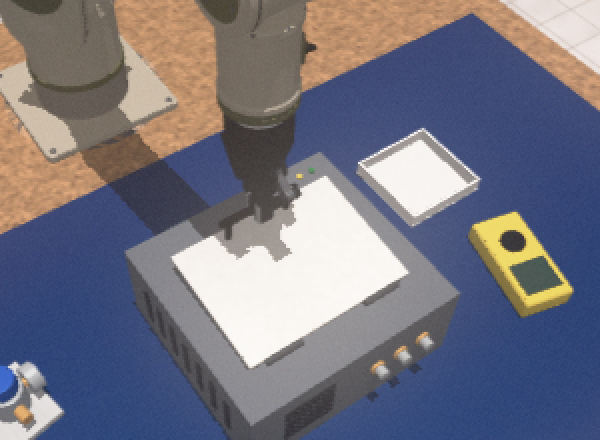

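The fingers are closed on the bar's middle and the surroundings are undisturbed. Starting the arc.

```bash
python3 -m jog '[{"xyz":[0,3,-7.5],"delta_rot":[0,0,0]},{"xyz":[0,3.2,-7.4],"delta_rot":[0,0,0]},{"xyz":[0,3.7,-7.2],"delta_rot":[0,0,0]},{"xyz":[0,3.9,-7],"delta_rot":[0,0,0]}]'
python3 -m jog '[{"xyz":[0,9.1,-13.5],"delta_rot":[0,0,0]},{"xyz":[0,10.3,-12.4],"delta_rot":[0,0,0]},{"xyz":[0,11.6,-11.3],"delta_rot":[0,0,0]},{"xyz":[0,12.6,-10.2],"delta_rot":[0,0,0]}]'
python3 - <<'E'
from h import *
cv2.imwrite("pics/s3.png",cams.camera("side")[60:280,180:480,::-1].repeat(2,0).repeat(2,1))
E
```

```text
t: 6.22
tcp_pos: [0.5059, 0.021, 0.1948]
tool_rot: [3.138, -0.0, 1.572]
force: [14.2, 1.7, -13.7]
grip_width: 0.0095
gripper_force: 33.8
t: 6.72
tcp_pos: [0.5481, 0.0214, 0.2412]
tool_rot: [-3.141, 0.0, 1.572]
force: [6.4, 1.9, -15.7]
grip_width: 0.0094
gripper_force: 33.8
```

View pics/s3.png

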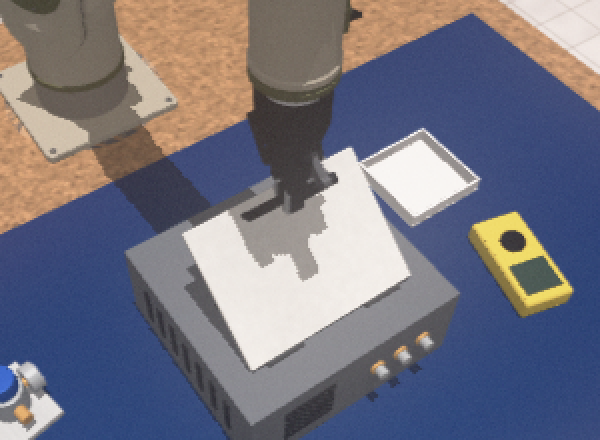

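The hatch is up about 0.65 rad and the bar is pivoting in the pads. Continuing.

```bash
python3 -m jog '[{"xyz":[0,13.5,-8.8],"delta_rot":[0,0,0]},{"xyz":[0,14.4,-7.4],"delta_rot":[0,0,0]},{"xyz":[0,15,-6],"delta_rot":[0,0,0]},{"xyz":[0,15.6,-4.4],"delta_rot":[0,0,0]}]'
python3 -m jog '[{"xyz":[0,15.9,-2.8],"delta_rot":[0,0,0]},{"xyz":[0,16.2,-1.3],"delta_rot":[0,0,0]},{"xyz":[0,16.1,0.4],"delta_rot":[0,0,0]}]'
python3 - <<'E'
from h import *
cv2.imwrite("pics/s4.png",cams.camera("side")[60:280,180:480,::-1].repeat(2,0).repeat(2,1))
E
```

```text
t: 7.28
tcp_pos: [0.6062, 0.0219, 0.2691]
tool_rot: [-3.14, -0.001, 1.573]
force: [-4.2, 1.4, 0.7]
grip_width: 0.01
gripper_force: 34.4
t: 7.65
tcp_pos: [0.6549, 0.0222, 0.2731]
tool_rot: [-3.142, -0.002, 1.573]
force: [-4.1, 2.8, 4.7]
grip_width: 0.0093
gripper_force: 35.8
```

View pics/s4.png

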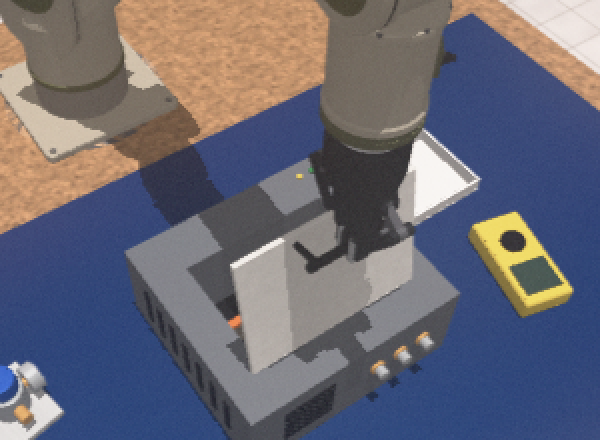

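The hatch is at about 1.4 rad, and an orange frame shows on the −y side. Two more rows, then release with a small opening and lift.

```bash
python3 -m jog '[{"xyz":[0,14,2],"delta_rot":[0,0,0]},{"xyz":[0,13,3.2],"delta_rot":[0,0,0]},{"xyz":[0,0,0],"delta_rot":[0,0,0]}]'
python3 -m jog '[{"xyz":[0,0,0],"delta_rot":[0,0,0]},{"xyz":[0,0,0],"delta_rot":[0,0,0]},{"xyz":[0,0,0],"delta_rot":[0,0,0]}]' -0.48
python3 -m jog '[{"xyz":[0,0,-20],"delta_rot":[0,0,0]},{"xyz":[0,0,-30],"delta_rot":[0,0,0]},{"xyz":[0,0,-30],"delta_rot":[0,0,0]},{"xyz":[0,0,0],"delta_rot":[0,0,0]}]'
python3 - <<'E'
from h import *
s=cams.camera("side"); cv2.imwrite("pics/s5.png",s[60:280,180:480,::-1].repeat(2,0).repeat(2,1))
cal=cams.get_calibration("scene"); cams.camera("scene")
for q in ["prefilter","fine_filter","hatch_handle"]:
    for n in ["scene","side"]: print(n,q,[(r["xy"],r["conf"]) for r in cams.recognise(q,n)[:2]])
r=cams.recognise("prefilter","scene")
if r: print(at_z("scene",r[0]["xy"],.1,cal))
E
```

```text
t: 8.07
tcp_pos: [0.6831, 0.0224, 0.2673]
tool_rot: [3.139, -0.001, 1.573]
force: [2.3, 4.9, 2.9]
grip_width: 0.0094
gripper_force: 36.8
t: 8.45
tcp_pos: [0.6815, 0.0205, 0.2669]
tool_rot: [-3.142, 0.0, 1.571]
force: [-0.3, -0.7, -0.8]
grip_width: 0.0221
gripper_force: 0.0
t: 8.95
tcp_pos: [0.6823, 0.0204, 0.3496]
tool_rot: [3.137, -0.0, 1.571]
force: [-0.5, -0.3, 0.1]
grip_width: 0.0222
gripper_force: 0.0
scene prefilter [([332.9, 213.7], 0.56)]
side prefilter [([300.6, 219.1], 0.54)]
scene fine_filter [([293.9, 194.4], 0.53)]
side fine_filter []
scene hatch_handle [([330.2, 148.1], 0.72)]
side hatch_handle [([340.7, 202.0], 0.86)]
[ 0.55339662 -0.04456398  0.1       ]
```

View pics/s5.png

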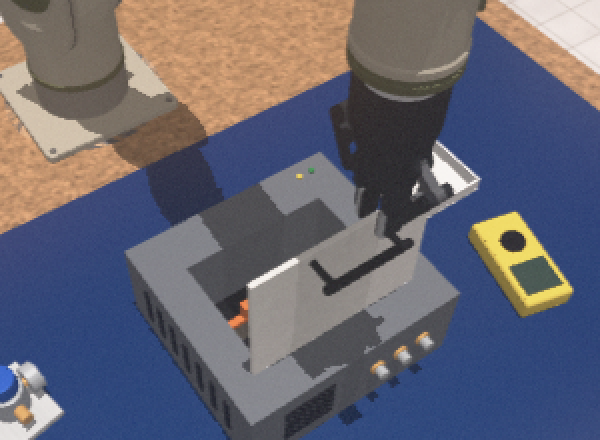

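The hatch stands upright and free, and the gripper is clear above it. Moving over the orange cassette for a close look.

```bash
python3 -m jog '[{"xyz":[-17.3,-43,0],"delta_rot":[0,0,0]},{"xyz":[-17.3,-43,0],"delta_rot":[0,0,0]},{"xyz":[-17.3,-42,0],"delta_rot":[0,0,0]},{"xyz":[0,0,50],"delta_rot":[0,0,0]},{"xyz":[0,0,50],"delta_rot":[0,0,0]},{"xyz":[0,0,50],"delta_rot":[0,0,0]},{"xyz":[0,0,0],"delta_rot":[0,0,0]}]' -0.06
python3 - <<'E'
from h import *
np.set_printoptions(precision=4,suppress=True)
s=manip.state(); print(s["tcp_pos"])
cal=cams.get_calibration("wrist")
im=cams.camera("wrist"); cv2.imwrite("pics/w2.png",im[:,:,::-1])
for r in cams.cut_out("prefilter","wrist")[:2]: print(r["xy"],r["conf"],at_z("wrist",r["xy"],.1,cal))
h=cv2.cvtColor(im,cv2.COLOR_RGB2HSV); m=((h[...,0]>4)&(h[...,0]<16)&(h[...,1]>190)).astype(np.uint8)
n,l,st,c=cv2.connectedComponentsWithStats(m)
for i in range(1,n):
    if st[i,4]>40: print(st[i],c[i],at_z("wrist",c[i],.109,cal))
E
```

```text
t: 10.28
tcp_pos: [0.5514, -0.0309, 0.1941]
tool_rot: [-3.135, 0.001, 1.571]
force: [0.5, 0.3, 0.8]
grip_width: 0.0404
gripper_force: 0.0
[ 0.5514 -0.0309  0.1941]
[327.7, 194.5] 0.59 [ 0.5565 -0.0232  0.1   ]
[319 153  18  36 124] [327.371 174.25 ] [ 0.5559 -0.0044  0.109 ]
```

View pics/w2.png

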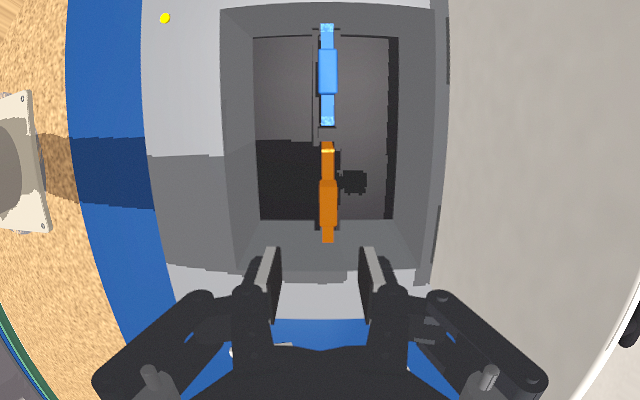

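The orange tab is at about (327,203) and the blue one at (327,72). The tab is about 4.5 mm beyond the fingers' centre in x, so I'll correct that, then descend and grip.

```bash
python3 -m jog '[{"xyz":[0,4.6,30],"delta_rot":[0,0,0]},{"xyz":[0,0,30],"delta_rot":[0,0,0]},{"xyz":[0,0,30],"delta_rot":[0,0,0]},{"xyz":[0,0,16],"delta_rot":[0,0,0]},{"xyz":[0,0,9],"delta_rot":[0,0,0]},{"xyz":[0,0,0],"delta_rot":[0,0,0]}]'
python3 -m jog '[{"xyz":[0,0,0],"delta_rot":[0,0,0]},{"xyz":[0,0,0],"delta_rot":[0,0,0]},{"xyz":[0,0,0],"delta_rot":[0,0,0]},{"xyz":[0,0,0],"delta_rot":[0,0,0]}]' -1 45
```

```text
t: 11.12
tcp_pos: [0.5587, -0.031, 0.0825]
tool_rot: [3.141, -0.0, 1.571]
force: [-0.1, 0.5, 0.7]
grip_width: 0.0403
gripper_force: 0.0
t: 11.62
tcp_pos: [0.5588, -0.031, 0.0829]
tool_rot: [3.14, -0.001, 1.571]
force: [-1.7, -0.3, 6.9]
grip_width: 0.0134
gripper_force: 44.5
```

```bash
python3 -m jog '[{"xyz":[0,0,-6],"delta_rot":[0,0,0]},{"xyz":[0,0,-14],"delta_rot":[0,0,0]},{"xyz":[0,0,-20],"delta_rot":[0,0,0]},{"xyz":[0,0,-25],"delta_rot":[0,0,0]},{"xyz":[0,0,-25],"delta_rot":[0,0,0]},{"xyz":[0,0,-25],"delta_rot":[0,0,0]},{"xyz":[0,0,-25],"delta_rot":[0,0,0]},{"xyz":[0,0,-15],"delta_rot":[0,0,0]},{"xyz":[0,0,0],"delta_rot":[0,0,0]},{"xyz":[0,0,0],"delta_rot":[0,0,0]}]'
python3 - <<'E'
from h import *
a=cams.camera("side")[60:280,180:480,::-1]; b=cams.camera("scene")[60:280,180:480,::-1]
cv2.imwrite("pics/s6.png",cv2.resize(np.vstack([a,b]),(409,600)))
for n in["scene","side"]: print([(q,[np.array(r["xy"]).round() for r in cams.recognise(q,n)[:1]]) for q in["prefilter","fine_filter"]])
E
```

```text
t: 12.88
tcp_pos: [0.5578, -0.0309, 0.2361]
tool_rot: [-3.14, 0.0, 1.571]
force: [0.7, 1.2, -1.2]
grip_width: 0.0134
gripper_force: 43.9
[('prefilter', [array([342., 200.])]), ('fine_filter', [array([306., 203.])])]
[('prefilter', [array([301., 187.])]), ('fine_filter', [])]
```

View pics/s6.png

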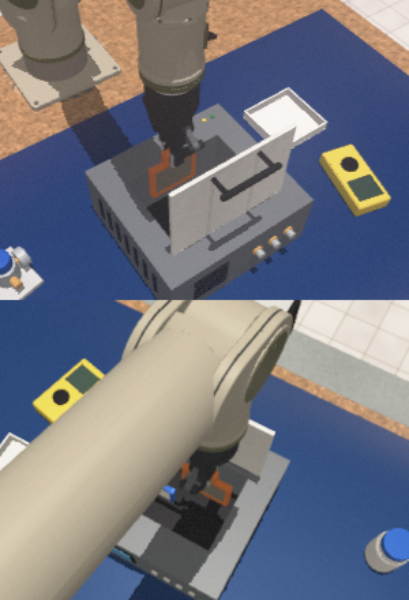

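The cassette is out, upright in the grip, and the hatch stays open. Carrying it to the tray, then lowering.

```bash
python3 -m jog '[{"xyz":[20,-5.7,0],"delta_rot":[0,0,0]},{"xyz":[42,-12,0],"delta_rot":[0,0,0]},{"xyz":[42,-12,0],"delta_rot":[0,0,0]},{"xyz":[42,-12,0],"delta_rot":[0,0,0]},{"xyz":[42,-12,0],"delta_rot":[0,0,0]},{"xyz":[42,-12,0],"delta_rot":[0,0,0]},{"xyz":[42,-12,0],"delta_rot":[0,0,0]},{"xyz":[42,-12,0],"delta_rot":[0,0,0]},{"xyz":[27,-8,0],"delta_rot":[0,0,0]},{"xyz":[15,-4.5,0],"delta_rot":[0,0,0]},{"xyz":[0,0,0],"delta_rot":[0,0,0]},{"xyz":[0,0,20],"delta_rot":[0,0,0]},{"xyz":[0,0,20],"delta_rot":[0,0,0]},{"xyz":[0,0,10],"delta_rot":[0,0,0]},{"xyz":[0,0,0],"delta_rot":[0,0,0]},{"xyz":[0,0,0],"delta_rot":[0,0,0]},{"xyz":[0,0,0],"delta_rot":[0,0,0]}]'
python3 - <<'E'
from h import *
np.set_printoptions(precision=3,suppress=True)
rs={}
for n in["side","scene","wrist"]:
    cal=cams.get_calibration(n); im=cams.camera(n)
    cv2.imwrite(f"pics/f_{n}.png",im[:,:,::-1])
    for q in ["tray","prefilter","fine_filter","hatch_handle"]:
        for r in cams.spot_point(q,n)[:1]:
            print(n,q,np.array(r["xy"]),round(r["conf"],2))
            if r["conf"]>.3: rs.setdefault(q,[]).append(ray(n,r["xy"],cal))
for q,v in rs.items():
    if len(v)>1: p,e=tri(v); print(q,p,np.array(e))
a=cv2.imread("pics/f_side.png");b=cv2.imread("pics/f_scene.png")
cv2.imwrite("pics/f.png",cv2.resize(np.vstack([a[:300,150:550],b[50:350,80:480]]),(400*5//5,600)))
E
```

```text
t: 15.3
tcp_pos: [0.4563, 0.3251, 0.1877]
tool_rot: [3.141, -0.001, 1.571]
force: [1.3, 0.2, -1.0]
grip_width: 0.0134
gripper_force: 43.9
side tray [389.  151.6] 0.86
side prefilter [391.4 121.6] 0.89
side hatch_handle [360.8 193.5] 0.8
scene tray [195.5 193.8] 0.82
scene prefilter [183.  177.2] 0.85
scene fine_filter [293.7 204. ] 0.88
scene hatch_handle [336.8 123.3] 0.81
wrist tray [322. 171.] 0.93
wrist prefilter [319.1 214.4] 0.56
tray [ 0.455  0.33  -0.009] [0.006 0.007 0.004]
prefilter [0.451 0.323 0.116] [0.004 0.004 0.004]
hatch_handle [0.678 0.02  0.278] [0.004 0.004]
```

View pics/f.png

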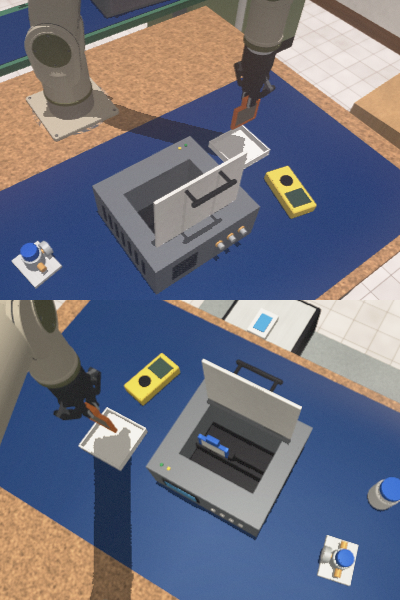

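View pics/f_wrist.png

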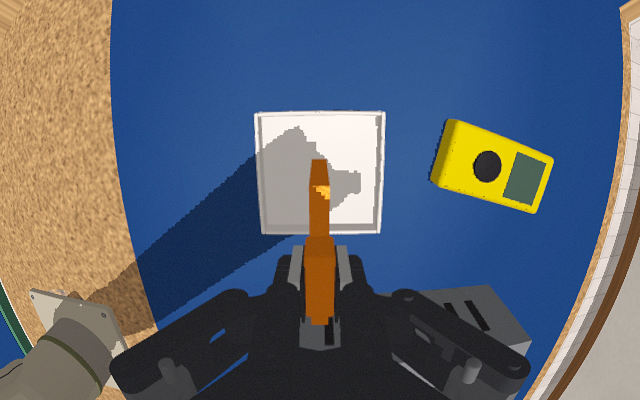

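The cassette hangs over the tray, the hatch is open, and the blue filter, regulator, jar and meter are in place. One last numeric check on centring, how upright it is, and the blue filter.

```bash
python3 - <<'E'
from h import *
np.set_printoptions(precision=3,suppress=True)
def proj(c,P):
    W=np.array(c["world_to_cam"]); p=(W[:3,:3]@P.T).T+W[:3,3]
    return np.c_[p[:,0]/p[:,2]*c["fx"]+c["cx"],p[:,1]/p[:,2]*c["fy"]+c["cy"]]
def box(o,z0,z1,w): return np.array([[o[0]+a*.005,o[1]+b*w,o[2]+z] for a in(-1,1) for b in(-1,1) for z in(z0,z1)])
calw=cams.get_calibration("wrist"); cams.camera("wrist")
r=cams.cut_out("tray","wrist")[0]; ys,xs=np.nonzero(r["pixels"])
print("tray wrist spot",at_z("wrist",[322,171],0.004,calw),"mask rect",cv2.minAreaRect(np.array([at_z("wrist",p,.025,calw)[:2] for p in zip(xs,ys)],np.float32)))
for n in["scene","side"]:
    c=cams.get_calibration(n); cams.camera(n)
    for q,o in[("prefilter",[.456,.325,.119]),("fine_filter",[.556,.073,.015])]:
        r=cams.cut_out(q,n)
        if not r: continue
        ys,xs=np.nonzero(r[0]["pixels"]); pr=proj(c,box(o,0,.07,.042))
        print(n,q,"seen",xs.min(),xs.max(),ys.min(),ys.max(),"model plate",pr.min(0),pr.max(0), "tabtop",proj(c,np.array([[o[0],o[1],o[2]+.094]])))
    print(n,"hinge/handle ok")
s=manip.state(); print(s["t"],s["tcp_pos"],np.abs(s["qvel"]).max(),s["gripper_force"])
E
```

```text
tray wrist spot [0.458 0.331 0.004] mask rect ((0.45535212755203247, 0.3324384391307831), (0.12998263537883759, 0.13102379441261292), 0.21829727292060852)
scene prefilter seen 166 197 153 181 model plate [156.266 151.1  ] [197.372 182.689] tabtop [[168.521 156.343]]
scene fine_filter seen 278 308 184 205 model plate [276.681 183.176] [308.064 210.657] tabtop [[291.437 189.012]]
scene hinge/handle ok
side prefilter seen 381 409 96 128 model plate [380.458  96.834] [410.68  130.027] tabtop [[399.213  96.768]]
side hinge/handle ok
16.45 [0.456 0.325 0.187] 0.0013473834788679145 43.90886664390564
```

Everything matches the model. A 5 mm nudge to centre it, then settle and hand in.

```bash
python3 -m jog '[{"xyz":[3,0,0],"delta_rot":[0,0,0]},{"xyz":[2,0,0],"delta_rot":[0,0,0]},{"xyz":[0,0,0],"delta_rot":[0,0,0]},{"xyz":[0,0,0],"delta_rot":[0,0,0]},{"xyz":[0,0,0],"delta_rot":[0,0,0]},{"xyz":[0,0,0],"delta_rot":[0,0,0]},{"xyz":[0,0,0],"delta_rot":[0,0,0]},{"xyz":[0,0,0],"delta_rot":[0,0,0]}]' && python3 -c "
from plant import job_done; print(job_done())"
```

```text
t: 17.45
tcp_pos: [0.4559, 0.3299, 0.1869]
tool_rot: [-3.142, -0.0, 1.571]
force: [-0.5, -0.0, -1.4]
grip_width: 0.0133
gripper_force: 43.9
the job is handed in; nothing more can be done
None
```

Handed in at about 17.5 s: the hatch stands open on its own, and the gripper holds the orange cassette upright and still over the middle of the tray, its lower edge at about 0.12 m (roughly 10 cm above the tray), with the blue filter still in its slot and the regulator, jar and meter untouched.

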